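# Sort the labware after the practical

### The job

Clear up after the practical: the two rubber stoppers go in the green tray, the capped amber vial in the blue tray, and the fireclay crucible in the yellow tray; once the crucible stands there, put its lid squarely on it, knob up. Crucible, stoppers and vial must stand upright on the floor of their trays just as they stand now on the bench, and all is set down, not dropped. Leave the jar and the round test-tube rack where they are.

Things in the scene. Friction and masses are not known exactly. Their poses are not given: they have to be found in the camera images.
- crucible: buff fireclay crucible, an empty round cup standing upright on the bench, 36 mm high, 44 mm across the rim, 43 mm at 24 mm up, 39 mm at 12 mm up, 30 mm at the foot, walls 4 mm thick; about 60 g; origin at the centre of its underside, z up
- lid: buff fireclay lid of the crucible, a flat disc 48 mm across and 4 mm thick (flat underneath, it simply rests on the crucible's rim) with a central upright knob 12 mm across that rises from 4 mm to 18 mm; lies knob up on the bench; about 25 g; origin at the centre of its underside, z up through the knob
- stopper_red: large red-brown rubber stopper, tapered, standing on its narrow end: 28 mm across below, 36 mm on top, 32 mm high; about 35 g; origin at the centre of its underside (narrow end), z up
- stopper_black: small black rubber stopper, tapered, standing on its narrow end: 22 mm across below, 27 mm on top, 27 mm high; about 18 g; origin at the centre of its underside (narrow end), z up
- vial: empty amber glass sample vial standing upright: body 28 mm across and straight up to 40 mm, shoulder to 46 mm, white cap 23 mm across from 46 to 60 mm; about 35 g; origin at the centre of its underside, z up
- tray_yellow: fixed yellow plastic tray, open on top, 100 (x) x 130 (y) x 24 mm high outside, walls and floor 4 mm thick (inside 92 x 122 mm); origin at the centre of its underside on the bench, x along the short side, y along the long side, z up; for the crucible with its lid
- tray_green: fixed green plastic tray, open on top, 100 (x) x 130 (y) x 24 mm high outside, walls and floor 4 mm thick (inside 92 x 122 mm); origin at the centre of its underside on the bench, x along the short side, y along the long side, z up; for both stoppers, side by side along y
- tray_blue: fixed blue plastic tray, open on top, 100 (x) x 130 (y) x 24 mm high outside, walls and floor 4 mm thick (inside 92 x 122 mm); origin at the centre of its underside on the bench, x along the short side, y along the long side, z up; for the vial
- jar: bystander: pale greyish jar with a red cap, 70 mm across, 115 mm high, loose; origin at the centre of its underside
- rack: bystander: round white two-tier test-tube rack, 144 mm across, upper disc 67 mm high, three clear tubes in it reach 128 mm; loose; origin at the centre of its underside
Things that resemble listed ones, but are neither listed nor needed, are in the scene too. Leave any purple or red look-alike of the lid alone.

How it is judged:
By the outcome, as a careful person would: the job done as asked, in the order asked, and still so for the second after the job is handed in, with the robot touching nothing.
It also fails if it takes over 128 s, if anything falls off the work surface, if the arm or the gripper's body presses on something with over 40 N, if the wrist force passes 120 N, or if a joint passes its speed limit or range.

### The arm

A 6-joint arm with a two-finger parallel gripper is mounted at the origin on the work surface. World frame = base frame: x ahead of the robot, y to its left, z up, the work surface at z = 0. Lengths are in m, angles in rad, forces in N, time in s.
With the tool pointing down it reaches from about 0.375 to 0.9 m from the base axis. Payload 3.1 kg.
Tool frame: the origin (TCP) lies midway between the tips of the shut fingers; the grasp point (between the pads) lies 19 mm behind it; z points along the fingers, y is the line along which they close (so a half turn about z gives the same grasp; the last joint's range is limited). The gripper opens to 85 mm and grips with 20 to 120 N. Pads are 22 mm wide; open, the fingers measure 114 mm over their backs; the gripper's body (76 mm by 85 mm) begins 54 mm behind the grasp point. The pads swing forward as they close: fully open they stand 13 mm farther back than shut.
Start: joints at [1.139, 0.527, 1.433, -0, 1.181, -0.178], TCP at [0.156, 0.605, 0.231] pointing down, gripper open.
Joint ranges: [-3.08, 3.08], [-0.75, 2.2], [0.22, 2.44], [-1.43, 4.57], [0, 2.65], [-2.85, 2.85]. Speed limits (rad/s): [2.79, 2.79, 3.14, 3.14, 3.14, 3.14].

### API

Orientations are given as a rotation vector (axis times angle).
In Python, from station import sense, camera, calibration, finish_job, regions_of, landmark_of gives the robot as it stands. The module is installed in compiled form; this text tells all that it offers.
- The arm moves only by the tool arm_command, never from a script. Its argument "plan" is a list of rows, each an object of numbers: "tx", "ty", "tz": the shift along the tool's x, y, z in m; "rx", "ry", "rz": the turn, a rotation vector about the tool's x, y, z in rad; "fingers": the opening, from 0 (shut) to 1 (fully open). A call has 1 to 12 rows; each row shifts and turns the commanded pose from where the row before left it, along the tool's axes as they then stand; what a row does not reach is not made up. A row lasts 1/12 s, in which the tool goes at most 41.7 mm and 7.16 degrees, less where a joint would pass 70% of its speed; a pose out of reach is approached as far as the arm can. A call with a gripper value outside its range is refused whole. The fingers move at their own pace and stop on an object; the grip force is fixed at half the most. Time passes only in rows, so rows that do not move let the fingers close. It gives the time, the measured TCP pose, the force, the opening and the grip force at its end, in the units of the state.
- sense(): the state, without advancing time (a new reading comes with each control period).
- camera(name): name is "side" or "top"; returns (picture, depth): 384x512x3 uint8, red, green, blue; 384x512 float32, m along the optical axis (not along the pixel's ray), 0 where there is no reading.
- calibration(name): a dict with "K" (3x3 intrinsics, pixels), "R" (3x3) and "t" (3): a world point X has camera coordinates R X + t. Camera axes: x right, y down, z forward; pixel columns grow to the right and rows downward; lengths in m; the calibration is good to about 2 mm. A picture is of the moment at which its call begins. calibration takes no time and is no camera call.
- finish_job(): hands the job in; it is judged then, once.
Trained networks look in the newest picture that a camera, given by its name, has taken for a name from the list of things; names that differ only in an ending like _2 or _b are one class to them, and where a whole thing is asked for, a point or a joint stands for the part that bears it (a point fixed in the world has none). Each returns a list of dicts, best first, with "conf" (0 to 1); they miss things now and then, are a little off and sometimes report something else, mostly with a low value. They report only what shows in the picture. A call takes as long as a camera call. They do not tell look-alikes from the thing itself.
- regions_of(query, camera): "region" (384x512 bool, what is visible of it) and "position" ([column, row] in pixels, amid what is visible of it).
- landmark_of(query, camera): "position" ([column, row] in pixels: a listed point, or the origin of a listed thing).
The state is a dict: "t": time; "joints": joint angles; "dq": joint speeds; "effort": joint torques, N m; "eef_pos": TCP position; "ee_rot": TCP orientation; "ft_force": force on the tool from outside, world axes, zero at the start; "ft_torque": the same for the moment, N m; "opening": finger opening in m; "grasp_force": force on a finger pad.
Only numpy, scipy, OpenCV 4.12 (cv2) and the standard library are available. Lean on these libraries where they do the work, as an engineer would, in place of code of your own. Each camera call takes 0.05 s, during which the arm holds its last target. There are 200 camera calls.

## Working session

There is one attempt and no reset: what is moved stays moved. The work goes in short steps, Python scripts to look and compute and a tool call to move; the robot and the scene stay as the last step left them, time stands still between calls to the robot, and variables do not carry over. Pictures are saved under pics/ and viewed, at most 14 in all, crops included, and the job is handed in when it is done.

Besides the shell and the picture viewer there is one more tool, called after "Call:" by a JSON object that holds its "method" and its "body". arm_command: Moves the arm, as the interface text tells. Its arguments: {"type":"object","properties":{"plan":{"type":"array","items":{"type":"object","properties":{"tx":{"type":"number"},"ty":{"type":"number"},"tz":{"type":"number"},"rx":{"type":"number"},"ry":{"type":"number"},"rz":{"type":"number"},"fingers":{"type":"number"}}}}},"required":["plan"]}

```bash
mkdir -p pics; cat > h.py <<'E'
import numpy as np, cv2
from station import *
def snap(n,f=None):
    p,d=camera(n)
    if f: cv2.imwrite('pics/'+f,p[:,:,::-1])
    return p,d
def back(n,u,v,z):
    c=calibration(n);K,R,t=[np.array(c[k]) for k in('K','R','t')]
    return R.T@(np.linalg.inv(K)@[u,v,1]*z-t)
def onz(n,u,v,h):
    c=calibration(n);K,R,t=[np.array(c[k]) for k in('K','R','t')]
    o=-R.T@t; d=R.T@np.linalg.inv(K)@[u,v,1]
    return o+d*(h-o[2])/d[2]
def cloud(n,d):
    c=calibration(n);K,R,t=[np.array(c[k]) for k in('K','R','t')]
    v,u=np.mgrid[:d.shape[0],:d.shape[1]]
    P=np.stack([u*d,v*d,d],-1)@np.linalg.inv(K).T
    return (P-t)@R
NAMES='crucible lid stopper_red stopper_black vial tray_yellow tray_green tray_blue jar rack'.split()
E
python3 - <<'E'
from h import *
s=sense();print({k:np.round(v,3) for k,v in s.items()})
for n in('side','top'):
    p,d=snap(n,n+'0.png');C=cloud(n,d)
    c=calibration(n);print(n,np.round(-np.array(c['R']).T@c['t'],3),np.round(c['R'],2).tolist())
    for q in NAMES:
        for r in regions_of(q,n)[:3]:
            m=r['region']&(d>0);P=C[m]
            if len(P)<5: continue
            lo,hi=np.percentile(P,[3,97],axis=0)
            print(q,round(r['conf'],2),np.round(r['position']),m.sum(),np.round(lo,3),np.round(hi,3),p[m].mean(0).round())
E
```

```text
{'t': np.float64(0.0), 'joints': array([ 1.14 ,  0.528,  1.434,  0.   ,  1.181, -0.179]), 'dq': array([-0.001,  0.001,  0.002,  0.001,  0.   ,  0.002]), 'effort': array([-1.0000e-03, -4.4235e+01, -1.7802e+01, -0.0000e+00,  9.0000e-03,
        0.0000e+00]), 'eef_pos': array([0.156, 0.604, 0.23 ]), 'ee_rot': array([-3.960e-01, -3.116e+00,  3.000e-03]), 'ft_force': array([-0.095,  0.997, -0.064]), 'ft_torque': array([-0.04 ,  0.025, -0.018]), 'grasp_force': np.float64(0.0), 'opening': np.float64(0.085)}
side [ 0.47  -0.756  0.596] [[1.0, -0.1, 0.01], [-0.05, -0.59, -0.8], [0.09, 0.8, -0.59]]
crucible 0.59 [257. 225.] 354 [ 0.525 -0.128  0.003] [ 0.562 -0.088  0.037] [99. 79. 56.]
lid 0.73 [170. 167.] 117 [0.325 0.129 0.003] [0.362 0.168 0.017] [127.  56.  50.]
lid 0.45 [201. 145.] 131 [0.393 0.237 0.001] [0.435 0.28  0.018] [94. 72. 97.]
stopper_red 0.54 [209. 241.] 282 [ 0.424 -0.176  0.004] [ 0.453 -0.146  0.034] [103.  58.  51.]
stopper_black 0.61 [244. 174.] 125 [ 0.519  0.084 -0.   ] [0.545 0.15  0.028] [73. 70. 63.]
vial 0.53 [216. 196.] 285 [ 0.441 -0.021  0.002] [0.467 0.002 0.0
[... 843 characters left out ...]
246.] 285 [0.413 0.148 0.   ] [0.449 0.189 0.018] [156. 121.  84.]
stopper_red 0.71 [338. 241.] 193 [ 0.421 -0.173 -0.   ] [ 0.45  -0.144  0.036] [141.  66.  57.]
vial 0.47 [268. 239.] 94 [ 0.44  -0.016  0.041] [0.462 0.004 0.063] [154. 151. 138.]
tray_yellow 0.67 [267. 145.] 2445 [ 0.618 -0.063 -0.   ] [0.715 0.06  0.025] [156. 148.  73.]
tray_green 0.67 [370. 113.] 1060 [ 0.7   -0.261  0.015] [ 0.758 -0.203  0.118] [114.  57.  51.]
tray_green 0.62 [116. 203.] 2533 [ 0.487  0.29  -0.001] [0.584 0.418 0.025] [51. 99. 60.]
jar 0.89 [369. 110.] 1089 [ 0.7   -0.264  0.014] [ 0.76  -0.203  0.118] [115.  59.  53.]
rack 0.56 [159. 104.] 3458 [0.696 0.188 0.004] [0.819 0.31  0.125] [130. 126. 116.]
```

View pics/top0.png

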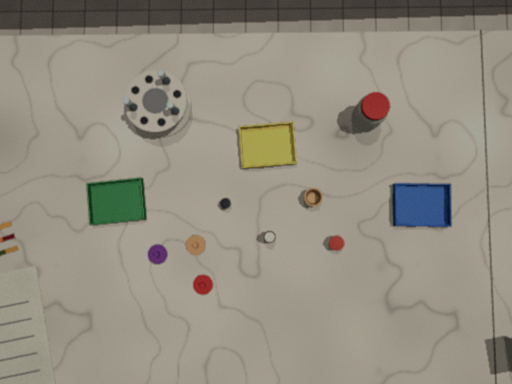

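View pics/side0.png

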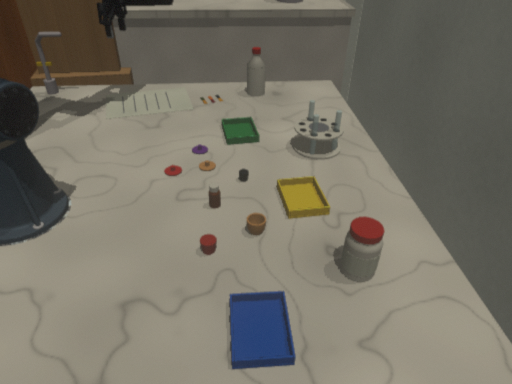

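The top view shows three lid-like discs: buff at (196,245), purple at (157,254) and red at (203,285). Side view has them at (207,166), (200,149) and (173,170). The buff one fits "buff fireclay lid"; the other two are the look-alikes to leave. Also in the top view: crucible (313,198), red stopper (336,242), black stopper (225,204), vial (269,237). I'll confirm with a crop while measuring.

```bash
cat >> h.py <<'E'
OBJ=dict(crucible=(.542,-.107,.036),lid=(.431,.168,.004),stopper_red=(.437,-.159,.032),stopper_black=(.53,.09,.027),vial=(.452,-.008,.060))
def fit(P,xy,zlo,zhi,rad=.035):
    m=(np.hypot(P[...,0]-xy[0],P[...,1]-xy[1])<rad)&(P[...,2]>zlo)&(P[...,2]<zhi)
    Q=P[m]
    if len(Q)<8: return None
    (c,r)=cv2.minEnclosingCircle(Q[:,:2].astype(np.float32))
    return np.round([len(Q),*c,r,*Q[:,:2].mean(0),np.percentile(Q[:,2],50),np.percentile(Q[:,2],97)],4)
E
python3 - <<'E'
from h import *
for n in('top','side'):
    p,d=snap(n);C=cloud(n,d)
    if n=='top':
        a=cv2.resize(p[180:310,140:350],None,fx=3.8,fy=3.8,interpolation=cv2.INTER_CUBIC);cv2.imwrite('pics/crop1.png',a[:,:,::-1])
    m=(np.abs(C[...,0]-.5)<.15)&(np.abs(C[...,1])<.2);print(n,'bench z',np.median(C[m&(C[...,2]<.01)][:,2]))
    for q,(x,y,h) in OBJ.items():
        print(q,'all',fit(C,(x,y),.008 if q!='lid' else .003,.2),'top',fit(C,(x,y),h-.006 if q!='lid' else .010,h+.02))
    hsv=cv2.cvtColor(p,cv2.COLOR_RGB2HSV)
    for q,(a,b),(x,y) in(('yellow',(22,34),(.667,0)),('green',(45,90),(.536,.354)),('blue',(105,125),(.525,-.362))):
        m=(hsv[...,0]>=a)&(hsv[...,0]<=b)&(hsv[...,1]>90)&(np.hypot(C[...,0]-x,C[...,1]-y)<.11)
        R=m&(C[...,2]>.019);Q=C[R][:,:2].astype(np.float32)
        F=C[m&(np.hypot(C[...,0]-x,C[...,1]-y)<.035)]
        print(q,[np.round(v,4) for v in cv2.minAreaRect(Q)],'rim',np.median(C[R][:,2]).round(4),'floor',np.median(F[:,2]).round(4))
E
```

```text
top bench z -7.93384355782682e-05
crucible all [ 1.860e+02  5.419e-01 -1.065e-01  2.180e-02  5.431e-01 -1.084e-01
  3.300e-02  3.880e-02] top [ 1.030e+02  5.419e-01 -1.065e-01  2.180e-02  5.422e-01 -1.069e-01
  3.590e-02  3.880e-02]
lid all [2.320e+02 4.317e-01 1.682e-01 3.450e-02 4.332e-01 1.682e-01 4.800e-03
 1.820e-02] top [2.200e+01 4.328e-01 1.673e-01 5.400e-03 4.330e-01 1.670e-01 1.760e-02
 2.050e-02]
stopper_red all [ 1.890e+02  4.408e-01 -1.642e-01  2.390e-02  4.366e-01 -1.589e-01
  3.180e-02  3.630e-02] top [ 1.870e+02  4.364e-01 -1.585e-01  1.780e-02  4.365e-01 -1.587e-01
  3.190e-02  3.640e-02]
stopper_black all [1.000e+02 5.293e-01 9.660e-02 1.320e-02 5.292e-01 9.660e-02 2.700e-02
 3.020e-02] top [9.900e+01 5.293e-01 9.660e-02 1.320e-02 5.293e-01 9.670e-02 2.700e-02
 3.020e-02]
vial all [ 1.170e+02  4.520e-01 -5.800e-03  1.380e-02  4.522e-01 -5.900e-03
  5.850e-02  6.310e-02] top [ 8.200e+01  4.520e-01 -5.600e-03  1.130e-02  4.521e-01 -5.700e-03
  5.970e-02  6.370e-02]
yellow [array([ 0.6664, -0.0014]), array([0.1006, 0.1284]), np.float64(4.4387)] rim 0.0232 floor 0.0037

[... 809 characters left out ...]
.370e-02]
stopper_black all [9.500e+01 5.313e-01 9.610e-02 1.540e-02 5.308e-01 9.120e-02 2.480e-02
 2.910e-02] top [5.900e+01 5.329e-01 9.610e-02 1.440e-02 5.308e-01 9.320e-02 2.680e-02
 2.940e-02]
vial all [ 2.500e+02  4.538e-01 -7.900e-03  1.450e-02  4.538e-01 -1.360e-02
  3.920e-02  6.120e-02] top [ 6.300e+01  4.540e-01 -6.100e-03  1.290e-02  4.532e-01 -8.300e-03
  5.980e-02  6.160e-02]
yellow [array([ 0.6681, -0.0034]), array([0.0998, 0.1327]), np.float64(4.1929)] rim 0.0231 floor 0.0043
green [array([0.5083, 0.3218]), array([0.0667, 0.1333]), np.float64(43.271)] rim 0.0234 floor 0.0045
blue [array([ 0.5249, -0.3622]), array([0.1296, 0.0986]), np.float64(88.6971)] rim 0.0233 floor 0.0041
```

View pics/crop1.png

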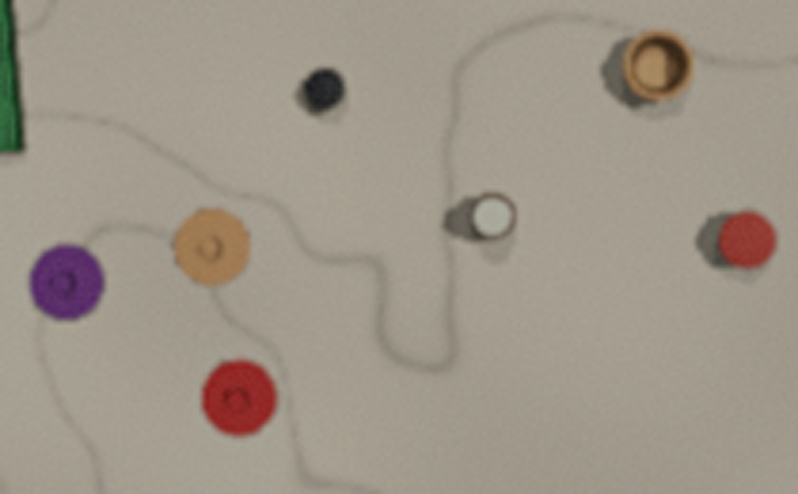

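The crop confirms it: the buff disc at crop (212,247), i.e. top view (196,245), is the lid. Heights and diameters match the text. I'll turn the tool so the fingers close along world x (then tx = dy, ty = dx, tz = -dz) and start with the black stopper.

Call:
{"method": "arm_command", "body": {"plan": [{"rz": 0.1198},{"rz": 0.1198},{"rz": 0.1198},{"rz": 0.1198},{"rz": 0.1198},{"rz": 0.1198},{"rz": 0.1198},{"rz": 0.1198},{"rz": 0.1198},{"rz": 0.1198},{"rz": 0.12},{}]}}

```text
invalid input
```

Call:
{"method": "arm_command", "body": {"plan": [{"tx": -0.0299,"ty": 0.022},{"tx": -0.0299,"ty": 0.022},{"tx": -0.0299,"ty": 0.022},{"tx": -0.0299,"ty": 0.022},{"tx": -0.0299,"ty": 0.022},{"tx": -0.0299,"ty": 0.022},{"tx": -0.0299,"ty": 0.022},{"tx": -0.0299,"ty": 0.022},{"tx": -0.0299,"ty": 0.022},{"tx": -0.0299,"ty": 0.022},{"tx": -0.0299,"ty": 0.022},{"tx": -0.0299,"ty": 0.022}]}}

```text
invalid input
```

Call:
{"method": "arm_command", "body": {"plan": [{"tx": -0.0299,"ty": 0.022},{"tx": -0.0299,"ty": 0.022},{"tx": -0.0299,"ty": 0.022},{"tx": -0.0299,"ty": 0.022},{"tx": -0.0299,"ty": 0.022},{"tz": 0.04},{"tz": 0.04},{"tz": 0.02},{},{}]}}

```text
invalid input
```

Call:
{"method": "arm_command", "body": {"plan": [{"tx": 0,"ty": 0,"tz": 0,"rx": 0,"ry": 0,"rz": 0.1198,"fingers": 1}]}}

```text
t: 1.28
eef_pos: [0.1563, 0.6051, 0.2313]
ee_rot: [0.585, 3.087, 0.0]
ft_force: [-0.2, -0.0, -0.7]
opening: 0.0854
grasp_force: 0.0
```

Call:
{"method": "arm_command", "body": {"plan": [{"tx": 0,"ty": 0,"tz": 0,"rx": 0,"ry": 0,"rz": 0.1198,"fingers": 1},{"tx": 0,"ty": 0,"tz": 0,"rx": 0,"ry": 0,"rz": 0.1198,"fingers": 1},{"tx": 0,"ty": 0,"tz": 0,"rx": 0,"ry": 0,"rz": 0.1198,"fingers": 1},{"tx": 0,"ty": 0,"tz": 0,"rx": 0,"ry": 0,"rz": 0.1198,"fingers": 1},{"tx": 0,"ty": 0,"tz": 0,"rx": 0,"ry": 0,"rz": 0.1198,"fingers": 1},{"tx": 0,"ty": 0,"tz": 0,"rx": 0,"ry": 0,"rz": 0.1198,"fingers": 1},{"tx": 0,"ty": 0,"tz": 0,"rx": 0,"ry": 0,"rz": 0.1198,"fingers": 1},{"tx": 0,"ty": 0,"tz": 0,"rx": 0,"ry": 0,"rz": 0.1198,"fingers": 1},{"tx": 0,"ty": 0,"tz": 0,"rx": 0,"ry": 0,"rz": 0.1198,"fingers": 1},{"tx": 0,"ty": 0,"tz": 0,"rx": 0,"ry": 0,"rz": 0.12,"fingers": 1}]}}

```text
t: 2.12
eef_pos: [0.1563, 0.6051, 0.2313]
ee_rot: [2.228, 2.215, 0.0]
ft_force: [-0.3, -0.3, -0.9]
opening: 0.0855
grasp_force: 0.0
```

Call:
{"method": "arm_command", "body": {"plan": [{"tx": -0.03,"ty": 0.022,"tz": 0,"rx": 0,"ry": 0,"rz": 0,"fingers": 1},{"tx": -0.03,"ty": 0.022,"tz": 0,"rx": 0,"ry": 0,"rz": 0,"fingers": 1},{"tx": -0.03,"ty": 0.022,"tz": 0,"rx": 0,"ry": 0,"rz": 0,"fingers": 1},{"tx": -0.03,"ty": 0.022,"tz": 0,"rx": 0,"ry": 0,"rz": 0,"fingers": 1},{"tx": -0.03,"ty": 0.022,"tz": 0,"rx": 0,"ry": 0,"rz": 0,"fingers": 1},{"tx": -0.03,"ty": 0.022,"tz": 0,"rx": 0,"ry": 0,"rz": 0,"fingers": 1},{"tx": -0.03,"ty": 0.022,"tz": 0,"rx": 0,"ry": 0,"rz": 0,"fingers": 1},{"tx": -0.03,"ty": 0.022,"tz": 0,"rx": 0,"ry": 0,"rz": 0,"fingers": 1},{"tx": -0.03,"ty": 0.022,"tz": 0,"rx": 0,"ry": 0,"rz": 0,"fingers": 1},{"tx": -0.03,"ty": 0.022,"tz": 0,"rx": 0,"ry": 0,"rz": 0,"fingers": 1},{"tx": -0.03,"ty": 0.022,"tz": 0,"rx": 0,"ry": 0,"rz": 0,"fingers": 1},{"tx": 0,"ty": 0,"tz": 0,"rx": 0,"ry": 0,"rz": 0,"fingers": 1}]}}

```text
t: 3.12
eef_pos: [0.4029, 0.271, 0.2317]
ee_rot: [2.226, 2.212, 0.003]
ft_force: [0.1, 0.7, -0.3]
opening: 0.0853
grasp_force: 0.0
```

Call:
{"method": "arm_command", "body": {"plan": [{"tx": -0.0291,"ty": 0.0212,"tz": 0,"rx": 0,"ry": 0,"rz": 0,"fingers": 1},{"tx": -0.0291,"ty": 0.0212,"tz": 0,"rx": 0,"ry": 0,"rz": 0,"fingers": 1},{"tx": -0.0291,"ty": 0.0212,"tz": 0,"rx": 0,"ry": 0,"rz": 0,"fingers": 1},{"tx": -0.0291,"ty": 0.0212,"tz": 0,"rx": 0,"ry": 0,"rz": 0,"fingers": 1},{"tx": -0.0291,"ty": 0.0212,"tz": 0,"rx": 0,"ry": 0,"rz": 0,"fingers": 1},{"tx": -0.0291,"ty": 0.0212,"tz": 0,"rx": 0,"ry": 0,"rz": 0,"fingers": 1},{"tx": 0,"ty": 0,"tz": 0.038,"rx": 0,"ry": 0,"rz": 0,"fingers": 0.7},{"tx": 0,"ty": 0,"tz": 0.038,"rx": 0,"ry": 0,"rz": 0,"fingers": 0.7},{"tx": 0,"ty": 0,"tz": 0.038,"rx": 0,"ry": 0,"rz": 0,"fingers": 0.7},{"tx": 0,"ty": 0,"tz": 0.038,"rx": 0,"ry": 0,"rz": 0,"fingers": 0.7},{"tx": 0,"ty": 0,"tz": 0,"rx": 0,"ry": 0,"rz": 0,"fingers": 0.7},{"tx": 0,"ty": 0,"tz": 0,"rx": 0,"ry": 0,"rz": 0,"fingers": 0.7}]}}

```text
t: 4.12
eef_pos: [0.5238, 0.1008, 0.0775]
ee_rot: [-2.218, -2.218, 0.006]
ft_force: [0.1, -0.5, 0.7]
opening: 0.0598
grasp_force: 0.0
```

Call:
{"method": "arm_command", "body": {"plan": [{"tx": -0.0043,"ty": 0.0062,"tz": 0,"rx": 0,"ry": 0,"rz": 0,"fingers": 0.7},{"tx": 0,"ty": 0,"tz": 0.03,"rx": 0,"ry": 0,"rz": 0,"fingers": 0.7},{"tx": 0,"ty": 0,"tz": 0.025,"rx": 0,"ry": 0,"rz": 0,"fingers": 0.7},{"tx": 0,"ty": 0,"tz": 0.015,"rx": 0,"ry": 0,"rz": 0,"fingers": 0.7},{"tx": 0,"ty": 0,"tz": 0,"rx": 0,"ry": 0,"rz": 0,"fingers": 0.7},{"tx": 0,"ty": 0,"tz": 0,"rx": 0,"ry": 0,"rz": 0,"fingers": 0.15},{"tx": 0,"ty": 0,"tz": 0,"rx": 0,"ry": 0,"rz": 0,"fingers": 0.15},{"tx": 0,"ty": 0,"tz": 0,"rx": 0,"ry": 0,"rz": 0,"fingers": 0.15},{"tx": 0,"ty": 0,"tz": 0,"rx": 0,"ry": 0,"rz": 0,"fingers": 0.15},{"tx": 0,"ty": 0,"tz": 0,"rx": 0,"ry": 0,"rz": 0,"fingers": 0.15},{"tx": 0,"ty": 0,"tz": 0,"rx": 0,"ry": 0,"rz": 0,"fingers": 0.15}]}}

```text
t: 5.03
eef_pos: [0.5335, 0.0962, 0.0119]
ee_rot: [2.219, 2.219, 0.005]
ft_force: [-0.2, 1.0, 7.4]
opening: 0.0232
grasp_force: 58.4
```

```bash
python3 - <<'E'
from h import *
s=sense();print(s['eef_pos'],s['joints'],s['ft_force'],s['opening'])
p,d=snap('side')
a=cv2.resize(p[110:220,190:310],None,fx=5,fy=5,interpolation=cv2.INTER_CUBIC);cv2.imwrite('pics/s1.png',a[:,:,::-1])
E
```

```text
[0.5334909  0.09621759 0.01187919] [-2.77461368e-02  7.65883378e-01  1.78960718e+00 -1.16789978e-04
  5.81279990e-01 -2.79122625e-02] [-0.1644301   0.95497866  7.36919609] 0.023199865809217374
```

View pics/s1.png

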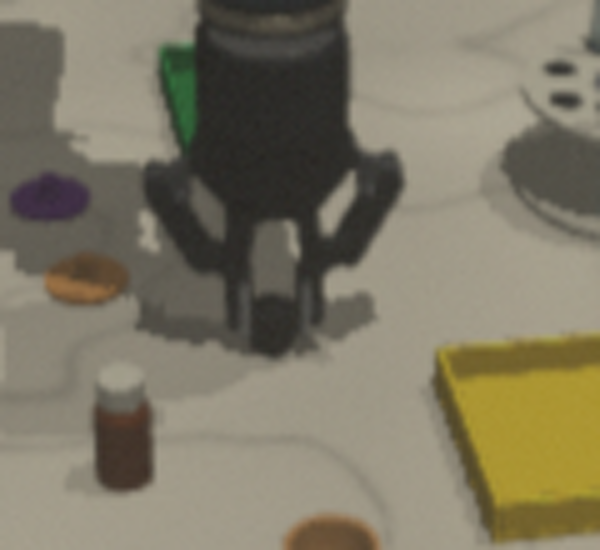

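Call:
{"method": "arm_command", "body": {"plan": [{"tx": 0,"ty": 0,"tz": -0.03,"rx": 0,"ry": 0,"rz": 0,"fingers": 0.15},{"tx": 0,"ty": 0,"tz": -0.04,"rx": 0,"ry": 0,"rz": 0,"fingers": 0.15},{"tx": 0.0356,"ty": 0,"tz": 0,"rx": 0,"ry": 0,"rz": 0,"fingers": 0.15},{"tx": 0.0356,"ty": 0,"tz": 0,"rx": 0,"ry": 0,"rz": 0,"fingers": 0.15},{"tx": 0.0356,"ty": 0,"tz": 0,"rx": 0,"ry": 0,"rz": 0,"fingers": 0.15},{"tx": 0.0356,"ty": 0,"tz": 0,"rx": 0,"ry": 0,"rz": 0,"fingers": 0.15},{"tx": 0.0356,"ty": 0,"tz": 0,"rx": 0,"ry": 0,"rz": 0,"fingers": 0.15},{"tx": 0.0356,"ty": 0,"tz": 0,"rx": 0,"ry": 0,"rz": 0,"fingers": 0.15},{"tx": 0.0356,"ty": 0,"tz": 0,"rx": 0,"ry": 0,"rz": 0,"fingers": 0.15},{"tx": 0.0356,"ty": 0,"tz": 0,"rx": 0,"ry": 0,"rz": -0.098,"fingers": 0.15},{"tx": 0,"ty": 0,"tz": 0,"rx": 0,"ry": 0,"rz": 0,"fingers": 0.15},{"tx": 0,"ty": 0,"tz": 0,"rx": 0,"ry": 0,"rz": 0,"fingers": 0.15}]}}

```text
t: 6.08
eef_pos: [0.5315, 0.3833, 0.0806]
ee_rot: [2.105, 2.33, 0.004]
ft_force: [-0.1, 0.4, 0.0]
opening: 0.0234
grasp_force: 59.2
```

```bash
python3 - <<'E'
from h import *
s=sense();print(s['eef_pos'],s['ee_rot'],s['opening'],s['ft_force'])
p,d=snap('side');C=cloud('side',d)
e=s['eef_pos'];hsv=cv2.cvtColor(p,cv2.COLOR_RGB2HSV)
m=(np.hypot(C[...,0]-e[0],C[...,1]-e[1])<.035)&(C[...,2]>.035)&(C[...,2]<e[2]+.03)
v,u=np.where(m);print(u.min(),u.max(),v.min(),v.max())
u0,v0=int(np.median(u)),int(np.median(v))
a=cv2.resize(p[v0-35:v0+35,u0-40:u0+40],None,fx=8,fy=8,interpolation=cv2.INTER_CUBIC);cv2.imwrite('pics/s2.png',a[:,:,::-1])
for z in np.arange(.04,e[2]+.03,.006):
    k=m&(np.abs(C[...,2]-z)<.003)
    if k.sum()>2: print(round(z,3),k.sum(),C[k].min(0).round(3),C[k].max(0).round(3))
E
```

```text
[0.53151945 0.38333016 0.0806115 ] [2.10526788 2.33030715 0.00381111] 0.023439803794320407 [-0.09996837  0.42376698  0.00624402]
229 245 97 110
0.07 7 [0.52  0.371 0.07 ] [0.535 0.388 0.073]
0.076 12 [0.52  0.372 0.073] [0.541 0.383 0.078]
0.082 15 [0.516 0.372 0.079] [0.55  0.384 0.085]
0.088 23 [0.51  0.369 0.085] [0.554 0.379 0.09 ]
0.094 45 [0.507 0.368 0.091] [0.557 0.392 0.097]
0.1 25 [0.507 0.368 0.097] [0.557 0.39  0.102]
0.106 18 [0.508 0.368 0.103] [0.557 0.382 0.109]
```

View pics/s2.png

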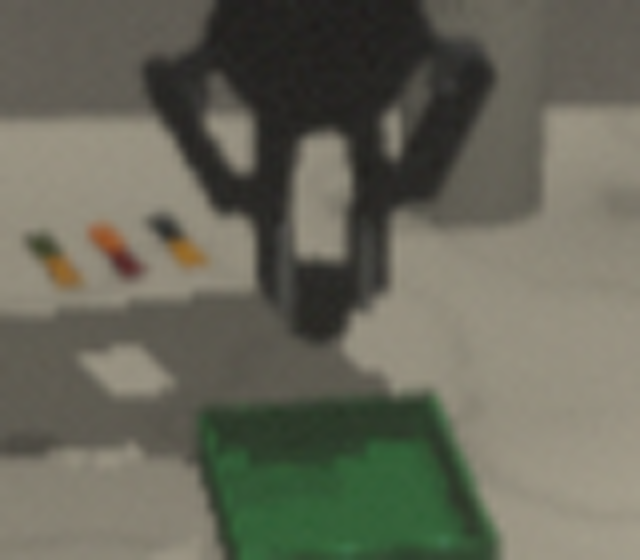

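Call:
{"method": "arm_command", "body": {"plan": [{"tx": 0,"ty": 0,"tz": 0.03,"rx": 0,"ry": 0,"rz": 0,"fingers": 0.15},{"tx": 0,"ty": 0,"tz": 0.02,"rx": 0,"ry": 0,"rz": 0,"fingers": 0.15},{"tx": 0,"ty": 0,"tz": 0.01,"rx": 0,"ry": 0,"rz": 0,"fingers": 0.15},{"tx": 0,"ty": 0,"tz": 0.002,"rx": 0,"ry": 0,"rz": 0,"fingers": 0.15},{"tx": 0,"ty": 0,"tz": 0.001,"rx": 0,"ry": 0,"rz": 0,"fingers": 0.15},{"tx": 0,"ty": 0,"tz": 0,"rx": 0,"ry": 0,"rz": 0,"fingers": 0.15},{"tx": 0,"ty": 0,"tz": 0,"rx": 0,"ry": 0,"rz": 0,"fingers": 0.15}]}}

```text
t: 6.72
eef_pos: [0.5326, 0.381, 0.0174]
ee_rot: [2.11, 2.326, 0.003]
ft_force: [0.7, -0.2, -0.3]
opening: 0.0233
grasp_force: 59.2
```

Call:
{"method": "arm_command", "body": {"plan": [{"tx": 0,"ty": 0,"tz": 0.001,"rx": 0,"ry": 0,"rz": 0,"fingers": 0.15},{"tx": 0,"ty": 0,"tz": 0.0005,"rx": 0,"ry": 0,"rz": 0,"fingers": 0.15},{"tx": 0,"ty": 0,"tz": 0,"rx": 0,"ry": 0,"rz": 0,"fingers": 0.15}]}}

```text
t: 6.97
eef_pos: [0.5325, 0.3814, 0.016]
ee_rot: [2.109, 2.327, 0.003]
ft_force: [-0.7, -0.6, 4.4]
opening: 0.0233
grasp_force: 59.6
```

Call:
{"method": "arm_command", "body": {"plan": [{"tx": 0,"ty": 0,"tz": 0,"rx": 0,"ry": 0,"rz": 0,"fingers": 0.5},{"tx": 0,"ty": 0,"tz": 0,"rx": 0,"ry": 0,"rz": 0,"fingers": 0.5},{"tx": 0,"ty": 0,"tz": 0,"rx": 0,"ry": 0,"rz": 0,"fingers": 0.5},{"tx": 0,"ty": 0,"tz": 0,"rx": 0,"ry": 0,"rz": 0,"fingers": 0.5},{"tx": 0,"ty": 0,"tz": -0.03,"rx": 0,"ry": 0,"rz": 0,"fingers": 0.5},{"tx": 0,"ty": 0,"tz": -0.04,"rx": 0,"ry": 0,"rz": 0,"fingers": 0.5},{"tx": 0,"ty": 0,"tz": -0.03,"rx": 0,"ry": 0,"rz": 0.098,"fingers": 0.8},{"tx": -0.0386,"ty": -0.0068,"tz": 0,"rx": 0,"ry": 0,"rz": 0,"fingers": 0.8},{"tx": -0.0386,"ty": -0.0068,"tz": 0,"rx": 0,"ry": 0,"rz": 0,"fingers": 0.8},{"tx": -0.0386,"ty": -0.0068,"tz": 0,"rx": 0,"ry": 0,"rz": 0,"fingers": 0.8},{"tx": -0.0386,"ty": -0.0068,"tz": 0,"rx": 0,"ry": 0,"rz": 0,"fingers": 0.8}]}}

```text
t: 7.88
eef_pos: [0.5038, 0.2255, 0.1151]
ee_rot: [2.22, 2.223, 0.001]
ft_force: [0.7, -1.0, 0.2]
opening: 0.0682
grasp_force: 0.0
```

Call:
{"method": "arm_command", "body": {"plan": [{"tx": -0.0386,"ty": -0.0068,"tz": 0,"rx": 0,"ry": 0,"rz": 0,"fingers": 0.8},{"tx": -0.0386,"ty": -0.0068,"tz": 0,"rx": 0,"ry": 0,"rz": 0,"fingers": 0.8},{"tx": -0.0386,"ty": -0.0068,"tz": 0,"rx": 0,"ry": 0,"rz": 0,"fingers": 0.8},{"tx": -0.0386,"ty": -0.0068,"tz": 0,"rx": 0,"ry": 0,"rz": 0,"fingers": 0.8},{"tx": -0.0386,"ty": -0.0068,"tz": 0,"rx": 0,"ry": 0,"rz": 0,"fingers": 0.8},{"tx": -0.0386,"ty": -0.0068,"tz": 0,"rx": 0,"ry": 0,"rz": 0,"fingers": 0.8},{"tx": -0.0386,"ty": -0.0068,"tz": 0,"rx": 0,"ry": 0,"rz": 0,"fingers": 0.8},{"tx": -0.0386,"ty": -0.0068,"tz": 0,"rx": 0,"ry": 0,"rz": 0,"fingers": 0.8},{"tx": -0.0386,"ty": -0.0068,"tz": 0,"rx": 0,"ry": 0,"rz": 0,"fingers": 0.8},{"tx": -0.0386,"ty": -0.0068,"tz": 0,"rx": 0,"ry": 0,"rz": 0,"fingers": 0.8},{"tx": 0,"ty": 0,"tz": 0,"rx": 0,"ry": 0,"rz": 0,"fingers": 0.8},{"tx": 0,"ty": 0,"tz": 0,"rx": 0,"ry": 0,"rz": 0,"fingers": 0.8}]}}

```text
t: 8.88
eef_pos: [0.4364, -0.1617, 0.1148]
ee_rot: [2.227, 2.215, 0.0]
ft_force: [0.2, 0.1, -0.1]
opening: 0.0685
grasp_force: 0.0
```

```bash
python3 - <<'E'
from h import *
s=sense();print(s['eef_pos'],s['ee_rot'])
p,d=snap('top','t3.png');C=cloud('top',d)
print(fit(C,(.533,.381),.012,.2,.026))
p,d=snap('side');C=cloud('side',d)
print(fit(C,(.533,.381),.012,.2,.026))
E
```

```text
[ 0.43642837 -0.16173918  0.11478871] [2.22664649e+00 2.21520768e+00 3.91734376e-04]
[1.150e+02 5.299e-01 3.815e-01 1.340e-02 5.288e-01 3.801e-01 2.970e-02
 3.350e-02]
[6.100e+01 5.319e-01 3.786e-01 1.380e-02 5.306e-01 3.753e-01 2.780e-02
 3.240e-02]
```

Call:
{"method": "arm_command", "body": {"plan": [{"tx": 0.0025,"ty": 0.001,"tz": 0.035,"rx": 0,"ry": 0,"rz": 0,"fingers": 0.8},{"tx": 0,"ty": 0,"tz": 0.035,"rx": 0,"ry": 0,"rz": 0,"fingers": 0.8},{"tx": 0,"ty": 0,"tz": 0.02,"rx": 0,"ry": 0,"rz": 0,"fingers": 0.8},{"tx": 0,"ty": 0,"tz": 0.014,"rx": 0,"ry": 0,"rz": 0,"fingers": 0.8},{"tx": 0,"ty": 0,"tz": 0,"rx": 0,"ry": 0,"rz": 0,"fingers": 0.8},{"tx": 0,"ty": 0,"tz": 0,"rx": 0,"ry": 0,"rz": 0,"fingers": 0.2},{"tx": 0,"ty": 0,"tz": 0,"rx": 0,"ry": 0,"rz": 0,"fingers": 0.2},{"tx": 0,"ty": 0,"tz": 0,"rx": 0,"ry": 0,"rz": 0,"fingers": 0.2},{"tx": 0,"ty": 0,"tz": 0,"rx": 0,"ry": 0,"rz": 0,"fingers": 0.2},{"tx": 0,"ty": 0,"tz": 0,"rx": 0,"ry": 0,"rz": 0,"fingers": 0.2},{"tx": 0,"ty": 0,"tz": 0,"rx": 0,"ry": 0,"rz": 0,"fingers": 0.2}]}}

```text
t: 9.9
eef_pos: [0.4381, -0.1568, 0.0122]
ee_rot: [2.22, 2.22, 0.001]
ft_force: [0.7, 3.9, 7.4]
opening: 0.0327
grasp_force: 59.5
```

Call:
{"method": "arm_command", "body": {"plan": [{"tx": 0,"ty": 0,"tz": -0.03,"rx": 0,"ry": 0,"rz": 0,"fingers": 0.2},{"tx": 0,"ty": 0,"tz": -0.035,"rx": 0,"ry": 0,"rz": 0,"fingers": 0.2},{"tx": 0,"ty": 0,"tz": -0.035,"rx": 0,"ry": 0,"rz": 0,"fingers": 0.2},{"tx": 0.0371,"ty": 0.0077,"tz": 0,"rx": 0,"ry": 0,"rz": 0,"fingers": 0.2},{"tx": 0.0371,"ty": 0.0077,"tz": 0,"rx": 0,"ry": 0,"rz": 0,"fingers": 0.2},{"tx": 0.0371,"ty": 0.0077,"tz": 0,"rx": 0,"ry": 0,"rz": 0,"fingers": 0.2},{"tx": 0.0371,"ty": 0.0077,"tz": 0,"rx": 0,"ry": 0,"rz": 0,"fingers": 0.2},{"tx": 0.0371,"ty": 0.0077,"tz": 0,"rx": 0,"ry": 0,"rz": 0,"fingers": 0.2},{"tx": 0.0371,"ty": 0.0077,"tz": 0,"rx": 0,"ry": 0,"rz": 0,"fingers": 0.2},{"tx": 0.0371,"ty": 0.0077,"tz": 0,"rx": 0,"ry": 0,"rz": 0,"fingers": 0.2},{"tx": 0.0371,"ty": 0.0077,"tz": 0,"rx": 0,"ry": 0,"rz": 0,"fingers": 0.2}]}}

```text
t: 10.82
eef_pos: [0.4992, 0.1418, 0.1115]
ee_rot: [2.221, 2.221, 0.001]
ft_force: [1.0, -0.1, -1.1]
opening: 0.0325
grasp_force: 59.8
```

Call:
{"method": "arm_command", "body": {"plan": [{"tx": 0.0371,"ty": 0.0077,"tz": 0,"rx": 0,"ry": 0,"rz": 0,"fingers": 0.2},{"tx": 0.0371,"ty": 0.0077,"tz": 0,"rx": 0,"ry": 0,"rz": 0,"fingers": 0.2},{"tx": 0.0371,"ty": 0.0077,"tz": 0,"rx": 0,"ry": 0,"rz": 0,"fingers": 0.2},{"tx": 0.0371,"ty": 0.0077,"tz": 0,"rx": 0,"ry": 0,"rz": 0,"fingers": 0.2},{"tx": 0.0371,"ty": 0.0077,"tz": 0,"rx": 0,"ry": 0,"rz": -0.098,"fingers": 0.2},{"tx": 0,"ty": 0,"tz": 0.04,"rx": 0,"ry": 0,"rz": 0,"fingers": 0.2},{"tx": 0,"ty": 0,"tz": 0.01,"rx": 0,"ry": 0,"rz": 0,"fingers": 0.2},{"tx": 0,"ty": 0,"tz": 0,"rx": 0,"ry": 0,"rz": 0,"fingers": 0.2},{"tx": 0,"ty": 0,"tz": 0,"rx": 0,"ry": 0,"rz": 0,"fingers": 0.2},{"tx": 0,"ty": 0,"tz": 0,"rx": 0,"ry": 0,"rz": 0,"fingers": 0.2}]}}

```text
t: 11.65
eef_pos: [0.5383, 0.3247, 0.0621]
ee_rot: [2.111, 2.326, 0.002]
ft_force: [0.9, 0.4, 0.0]
opening: 0.0324
grasp_force: 59.8
```

Call:
{"method": "arm_command", "body": {"plan": [{"tx": 0,"ty": 0,"tz": 0.03,"rx": 0,"ry": 0,"rz": 0,"fingers": 0.2},{"tx": 0,"ty": 0,"tz": 0.012,"rx": 0,"ry": 0,"rz": 0,"fingers": 0.2},{"tx": 0,"ty": 0,"tz": 0.002,"rx": 0,"ry": 0,"rz": 0,"fingers": 0.2},{"tx": 0,"ty": 0,"tz": 0.001,"rx": 0,"ry": 0,"rz": 0,"fingers": 0.2},{"tx": 0,"ty": 0,"tz": 0.001,"rx": 0,"ry": 0,"rz": 0,"fingers": 0.2},{"tx": 0,"ty": 0,"tz": 0,"rx": 0,"ry": 0,"rz": 0,"fingers": 0.2},{"tx": 0,"ty": 0,"tz": 0,"rx": 0,"ry": 0,"rz": 0,"fingers": 0.2}]}}

```text
t: 12.23
eef_pos: [0.5378, 0.3252, 0.0162]
ee_rot: [2.109, 2.327, 0.001]
ft_force: [-2.0, -2.4, 4.3]
opening: 0.0325
grasp_force: 60.3
```

Call:
{"method": "arm_command", "body": {"plan": [{"tx": 0,"ty": 0,"tz": 0,"rx": 0,"ry": 0,"rz": 0,"fingers": 0.53},{"tx": 0,"ty": 0,"tz": 0,"rx": 0,"ry": 0,"rz": 0,"fingers": 0.53},{"tx": 0,"ty": 0,"tz": 0,"rx": 0,"ry": 0,"rz": 0,"fingers": 0.53},{"tx": 0,"ty": 0,"tz": 0,"rx": 0,"ry": 0,"rz": 0,"fingers": 0.53},{"tx": 0,"ty": 0,"tz": -0.03,"rx": 0,"ry": 0,"rz": 0,"fingers": 0.53},{"tx": 0,"ty": 0,"tz": -0.04,"rx": 0,"ry": 0,"rz": 0,"fingers": 0.53},{"tx": 0,"ty": 0,"tz": -0.03,"rx": 0,"ry": 0,"rz": 0.098,"fingers": 0.7},{"tx": -0.0368,"ty": -0.0094,"tz": 0,"rx": 0,"ry": 0,"rz": 0,"fingers": 0.7},{"tx": -0.0368,"ty": -0.0094,"tz": 0,"rx": 0,"ry": 0,"rz": 0,"fingers": 0.7},{"tx": -0.0368,"ty": -0.0094,"tz": 0,"rx": 0,"ry": 0,"rz": 0,"fingers": 0.7},{"tx": -0.0368,"ty": -0.0094,"tz": 0,"rx": 0,"ry": 0,"rz": 0,"fingers": 0.7},{"tx": -0.0368,"ty": -0.0094,"tz": 0,"rx": 0,"ry": 0,"rz": 0,"fingers": 0.7}]}}

```text
t: 13.23
eef_pos: [0.4901, 0.1402, 0.115]
ee_rot: [2.22, 2.222, 0.001]
ft_force: [0.6, 0.2, -0.2]
opening: 0.0599
grasp_force: 0.0
```

Call:
{"method": "arm_command", "body": {"plan": [{"tx": -0.0368,"ty": -0.0094,"tz": 0,"rx": 0,"ry": 0,"rz": 0,"fingers": 0.7},{"tx": -0.0368,"ty": -0.0094,"tz": 0,"rx": 0,"ry": 0,"rz": 0,"fingers": 0.7},{"tx": -0.0368,"ty": -0.0094,"tz": 0,"rx": 0,"ry": 0,"rz": 0,"fingers": 0.7},{"tx": -0.0368,"ty": -0.0094,"tz": 0,"rx": 0,"ry": 0,"rz": 0,"fingers": 0.7},{"tx": 0,"ty": 0,"tz": 0,"rx": 0,"ry": 0,"rz": 0,"fingers": 0.7},{"tx": 0,"ty": 0,"tz": 0,"rx": 0,"ry": 0,"rz": 0,"fingers": 0.7},{"tx": 0,"ty": 0,"tz": 0,"rx": 0,"ry": 0,"rz": 0,"fingers": 0.7}]}}

```text
t: 13.82
eef_pos: [0.4533, -0.0057, 0.1149]
ee_rot: [2.223, 2.22, 0.001]
ft_force: [-0.2, 0.5, 0.3]
opening: 0.0594
grasp_force: 0.0
```

```bash
python3 - <<'E'
from h import *
s=sense();print(s['eef_pos'],s['ee_rot'])
p,d=snap('top','t4.png');C=cloud('top',d)
for xy in((.532,.381),(.538,.325)): print(fit(C,xy,.014,.2,.026))
p,d=snap('side');C=cloud('side',d);cv2.imwrite('pics/s4.png',cv2.resize(p[80:230,150:320],None,fx=4,fy=4)[:,:,::-1])
for xy in((.532,.381),(.538,.325)): print(fit(C,xy,.014,.2,.026))
E
```

```text
[ 0.45326013 -0.00569663  0.1148591 ] [2.22262526e+00 2.22015048e+00 7.01325185e-04]
[1.130e+02 5.304e-01 3.809e-01 1.390e-02 5.289e-01 3.801e-01 3.000e-02
 3.410e-02]
[1.940e+02 5.365e-01 3.224e-01 1.760e-02 5.368e-01 3.215e-01 3.510e-02
 3.880e-02]
None
[3.600e+01 5.475e-01 3.162e-01 1.620e-02 5.481e-01 3.138e-01 3.270e-02
 3.720e-02]
```

View pics/s4.png

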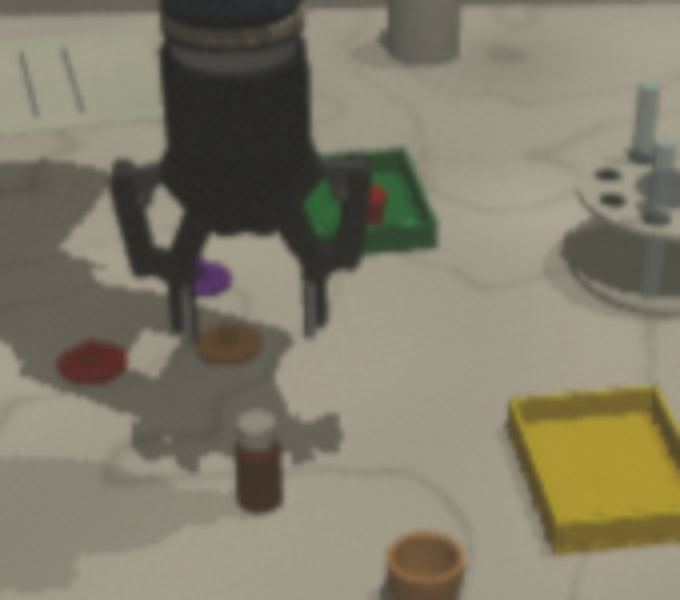

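Both stoppers stand upright in the green tray (tops at 31 and 36 mm). Gripper sits above the vial (side picture, about (215,190) full-frame).

Call:
{"method": "arm_command", "body": {"plan": [{"tx": 0,"ty": 0,"tz": 0.03,"rx": 0,"ry": 0,"rz": 0,"fingers": 0.7},{"tx": 0,"ty": 0,"tz": 0.035,"rx": 0,"ry": 0,"rz": 0,"fingers": 0.7},{"tx": 0,"ty": 0,"tz": 0.025,"rx": 0,"ry": 0,"rz": 0,"fingers": 0.7},{"tx": 0,"ty": 0,"tz": 0.013,"rx": 0,"ry": 0,"rz": 0,"fingers": 0.7},{"tx": 0,"ty": 0,"tz": 0,"rx": 0,"ry": 0,"rz": 0,"fingers": 0.7},{"tx": 0,"ty": 0,"tz": 0,"rx": 0,"ry": 0,"rz": 0,"fingers": 0.2},{"tx": 0,"ty": 0,"tz": 0,"rx": 0,"ry": 0,"rz": 0,"fingers": 0.2},{"tx": 0,"ty": 0,"tz": 0,"rx": 0,"ry": 0,"rz": 0,"fingers": 0.2},{"tx": 0,"ty": 0,"tz": 0,"rx": 0,"ry": 0,"rz": 0,"fingers": 0.2},{"tx": 0,"ty": 0,"tz": 0,"rx": 0,"ry": 0,"rz": 0,"fingers": 0.2},{"tx": 0,"ty": 0,"tz": 0,"rx": 0,"ry": 0,"rz": 0,"fingers": 0.2}]}}

```text
t: 14.83
eef_pos: [0.4538, -0.0057, 0.013]
ee_rot: [2.22, 2.22, 0.002]
ft_force: [1.8, 2.9, 7.4]
opening: 0.0263
grasp_force: 59.7
```

Call:
{"method": "arm_command", "body": {"plan": [{"tx": 0,"ty": 0,"tz": -0.03,"rx": 0,"ry": 0,"rz": 0,"fingers": 0.2},{"tx": 0,"ty": 0,"tz": -0.03,"rx": 0,"ry": 0,"rz": 0,"fingers": 0.2},{"tx": -0.0355,"ty": 0.007,"tz": 0,"rx": 0,"ry": 0,"rz": 0,"fingers": 0.2},{"tx": -0.0355,"ty": 0.007,"tz": 0,"rx": 0,"ry": 0,"rz": 0,"fingers": 0.2},{"tx": -0.0355,"ty": 0.007,"tz": 0,"rx": 0,"ry": 0,"rz": 0,"fingers": 0.2},{"tx": -0.0355,"ty": 0.007,"tz": 0,"rx": 0,"ry": 0,"rz": 0,"fingers": 0.2},{"tx": -0.0355,"ty": 0.007,"tz": 0,"rx": 0,"ry": 0,"rz": 0,"fingers": 0.2},{"tx": -0.0355,"ty": 0.007,"tz": 0,"rx": 0,"ry": 0,"rz": 0,"fingers": 0.2},{"tx": -0.0355,"ty": 0.007,"tz": 0,"rx": 0,"ry": 0,"rz": 0,"fingers": 0.2},{"tx": -0.0355,"ty": 0.007,"tz": 0,"rx": 0,"ry": 0,"rz": 0,"fingers": 0.2},{"tx": -0.0355,"ty": 0.007,"tz": 0,"rx": 0,"ry": 0,"rz": 0,"fingers": 0.2},{"tx": -0.0355,"ty": 0.007,"tz": 0,"rx": 0,"ry": 0,"rz": 0,"fingers": 0.2}]}}

```text
t: 15.83
eef_pos: [0.5227, -0.3627, 0.0722]
ee_rot: [2.222, 2.221, -0.0]
ft_force: [0.4, -0.7, -1.8]
opening: 0.0258
grasp_force: 59.2
```

Call:
{"method": "arm_command", "body": {"plan": [{"tx": 0,"ty": 0,"tz": 0,"rx": 0,"ry": 0,"rz": 0,"fingers": 0.2},{"tx": 0,"ty": 0,"tz": 0,"rx": 0,"ry": 0,"rz": 0,"fingers": 0.2},{"tx": 0,"ty": 0,"tz": 0.03,"rx": 0,"ry": 0,"rz": 0,"fingers": 0.2},{"tx": 0,"ty": 0,"tz": 0.015,"rx": 0,"ry": 0,"rz": 0,"fingers": 0.2},{"tx": 0,"ty": 0,"tz": 0,"rx": 0,"ry": 0,"rz": 0,"fingers": 0.2},{"tx": 0,"ty": 0,"tz": 0,"rx": 0,"ry": 0,"rz": 0,"fingers": 0.2}]}}

```text
t: 16.33
eef_pos: [0.5219, -0.3587, 0.0261]
ee_rot: [-2.218, -2.22, -0.0]
ft_force: [-0.2, 0.5, -0.1]
opening: 0.0259
grasp_force: 59.1
```

Call:
{"method": "arm_command", "body": {"plan": [{"tx": 0,"ty": 0,"tz": 0.005,"rx": 0,"ry": 0,"rz": 0,"fingers": 0.2},{"tx": 0,"ty": 0,"tz": 0.002,"rx": 0,"ry": 0,"rz": 0,"fingers": 0.2},{"tx": 0,"ty": 0,"tz": 0.001,"rx": 0,"ry": 0,"rz": 0,"fingers": 0.2},{"tx": 0,"ty": 0,"tz": 0.0008,"rx": 0,"ry": 0,"rz": 0,"fingers": 0.2},{"tx": 0,"ty": 0,"tz": 0,"rx": 0,"ry": 0,"rz": 0,"fingers": 0.2},{"tx": 0,"ty": 0,"tz": 0,"rx": 0,"ry": 0,"rz": 0,"fingers": 0.2}]}}

```text
t: 16.83
eef_pos: [0.5231, -0.3609, 0.0184]
ee_rot: [2.221, 2.221, -0.0]
ft_force: [-0.8, 0.4, -0.4]
opening: 0.0256
grasp_force: 59.1
```

Call:
{"method": "arm_command", "body": {"plan": [{"tx": 0,"ty": 0,"tz": 0.001,"rx": 0,"ry": 0,"rz": 0,"fingers": 0.2},{"tx": 0,"ty": 0,"tz": 0.0007,"rx": 0,"ry": 0,"rz": 0,"fingers": 0.2},{"tx": 0,"ty": 0,"tz": 0,"rx": 0,"ry": 0,"rz": 0,"fingers": 0.2},{"tx": 0,"ty": 0,"tz": 0,"rx": 0,"ry": 0,"rz": 0,"fingers": 0.2}]}}

```text
t: 17.17
eef_pos: [0.5232, -0.361, 0.017]
ee_rot: [2.221, 2.221, -0.0]
ft_force: [-1.3, -0.3, 4.9]
opening: 0.0263
grasp_force: 59.7
```

Call:
{"method": "arm_command", "body": {"plan": [{"tx": 0,"ty": 0,"tz": 0,"rx": 0,"ry": 0,"rz": 0,"fingers": 0.5},{"tx": 0,"ty": 0,"tz": 0,"rx": 0,"ry": 0,"rz": 0,"fingers": 0.5},{"tx": 0,"ty": 0,"tz": 0,"rx": 0,"ry": 0,"rz": 0,"fingers": 0.5},{"tx": 0,"ty": 0,"tz": 0,"rx": 0,"ry": 0,"rz": 0,"fingers": 0.5},{"tx": 0,"ty": 0,"tz": -0.03,"rx": 0,"ry": 0,"rz": 0,"fingers": 0.5},{"tx": 0,"ty": 0,"tz": -0.04,"rx": 0,"ry": 0,"rz": 0,"fingers": 0.5},{"tx": 0,"ty": 0,"tz": -0.03,"rx": 0,"ry": 0,"rz": 0,"fingers": 0.5},{"tx": 0.0364,"ty": 0.0027,"tz": 0,"rx": 0,"ry": 0,"rz": 0,"fingers": 0.9},{"tx": 0.0364,"ty": 0.0027,"tz": 0,"rx": 0,"ry": 0,"rz": 0,"fingers": 0.9},{"tx": 0.0364,"ty": 0.0027,"tz": 0,"rx": 0,"ry": 0,"rz": 0,"fingers": 0.9},{"tx": 0.0364,"ty": 0.0027,"tz": 0,"rx": 0,"ry": 0,"rz": 0,"fingers": 0.9},{"tx": 0.0364,"ty": 0.0027,"tz": 0,"rx": 0,"ry": 0,"rz": 0,"fingers": 0.9}]}}

```text
t: 18.17
eef_pos: [0.5362, -0.1773, 0.1163]
ee_rot: [2.222, 2.221, 0.0]
ft_force: [0.4, -0.1, -0.0]
opening: 0.0771
grasp_force: 0.0
```

Call:
{"method": "arm_command", "body": {"plan": [{"tx": 0.0364,"ty": 0.0027,"tz": 0,"rx": 0,"ry": 0,"rz": 0,"fingers": 0.9},{"tx": 0.0364,"ty": 0.0027,"tz": 0,"rx": 0,"ry": 0,"rz": 0,"fingers": 0.9},{"tx": 0,"ty": 0,"tz": 0,"rx": 0,"ry": 0,"rz": 0,"fingers": 0.9},{"tx": 0,"ty": 0,"tz": 0,"rx": 0,"ry": 0,"rz": 0,"fingers": 0.9},{"tx": 0,"ty": 0,"tz": 0,"rx": 0,"ry": 0,"rz": 0,"fingers": 0.9}]}}

```text
t: 18.58
eef_pos: [0.5423, -0.1062, 0.1163]
ee_rot: [2.22, 2.222, -0.0]
ft_force: [-0.2, -1.0, 0.2]
opening: 0.0768
grasp_force: 0.0
```

```bash
python3 - <<'E'
from h import *
s=sense();print(s['eef_pos'],s['ee_rot'])
for n in('top','side'):
    p,d=snap(n);C=cloud(n,d)
    for q,xy,z in(('vial',(.523,-.361),.05),('cruc',(.542,-.107),.028),('knob',(.433,.1675),.01)): print(n,q,fit(C,xy,z,.085,.03))
E
```

```text
[ 0.54226261 -0.10615979  0.1163175 ] [ 2.21982312e+00  2.22190936e+00 -1.04136861e-04]
top vial [ 9.800e+01  5.213e-01 -3.610e-01  1.230e-02  5.217e-01 -3.598e-01
  6.340e-02  6.670e-02]
top cruc [ 1.100e+01  5.326e-01 -9.110e-02  1.090e-02  5.316e-01 -8.990e-02
  3.440e-02  3.680e-02]
top knob [2.200e+01 4.292e-01 1.663e-01 3.600e-03 4.330e-01 1.671e-01 1.690e-02
 1.930e-02]
side vial [ 1.920e+02  5.237e-01 -3.621e-01  1.210e-02  5.231e-01 -3.648e-01
  6.340e-02  6.570e-02]
side cruc [ 1.560e+02  5.437e-01 -1.071e-01  2.290e-02  5.436e-01 -1.084e-01
  3.430e-02  3.750e-02]
side knob [1.600e+01 4.341e-01 1.664e-01 5.500e-03 4.340e-01 1.666e-01 1.760e-02
 1.960e-02]
```

Call:
{"method": "arm_command", "body": {"plan": [{"tx": 0,"ty": 0,"tz": 0.03,"rx": 0,"ry": 0,"rz": 0,"fingers": 0.9},{"tx": 0,"ty": 0,"tz": 0.035,"rx": 0,"ry": 0,"rz": 0,"fingers": 0.9},{"tx": 0,"ty": 0,"tz": 0.025,"rx": 0,"ry": 0,"rz": 0,"fingers": 0.9},{"tx": 0,"ty": 0,"tz": 0.014,"rx": 0,"ry": 0,"rz": 0,"fingers": 0.9},{"tx": 0,"ty": 0,"tz": 0,"rx": 0,"ry": 0,"rz": 0,"fingers": 0.9},{"tx": 0,"ty": 0,"tz": 0,"rx": 0,"ry": 0,"rz": 0,"fingers": 0.35},{"tx": 0,"ty": 0,"tz": 0,"rx": 0,"ry": 0,"rz": 0,"fingers": 0.35},{"tx": 0,"ty": 0,"tz": 0,"rx": 0,"ry": 0,"rz": 0,"fingers": 0.35},{"tx": 0,"ty": 0,"tz": 0,"rx": 0,"ry": 0,"rz": 0,"fingers": 0.35},{"tx": 0,"ty": 0,"tz": 0,"rx": 0,"ry": 0,"rz": 0,"fingers": 0.35},{"tx": 0,"ty": 0,"tz": 0,"rx": 0,"ry": 0,"rz": 0,"fingers": 0.35}]}}

```text
t: 19.6
eef_pos: [0.543, -0.1068, 0.014]
ee_rot: [2.218, 2.22, 0.001]
ft_force: [-1.3, -2.8, 7.0]
opening: 0.0413
grasp_force: 61.0
```

Call:
{"method": "arm_command", "body": {"plan": [{"tx": 0,"ty": 0,"tz": -0.03,"rx": 0,"ry": 0,"rz": 0,"fingers": 0.35},{"tx": 0,"ty": 0,"tz": -0.03,"rx": 0,"ry": 0,"rz": 0,"fingers": 0.35},{"tx": 0.021,"ty": 0.0248,"tz": 0,"rx": 0,"ry": 0,"rz": 0,"fingers": 0.35},{"tx": 0.021,"ty": 0.0248,"tz": 0,"rx": 0,"ry": 0,"rz": 0,"fingers": 0.35},{"tx": 0.021,"ty": 0.0248,"tz": 0,"rx": 0,"ry": 0,"rz": 0,"fingers": 0.35},{"tx": 0.021,"ty": 0.0248,"tz": 0,"rx": 0,"ry": 0,"rz": 0,"fingers": 0.35},{"tx": 0.021,"ty": 0.0248,"tz": 0,"rx": 0,"ry": 0,"rz": -0.075,"fingers": 0.35},{"tx": 0,"ty": 0,"tz": 0,"rx": 0,"ry": 0,"rz": 0,"fingers": 0.35},{"tx": 0,"ty": 0,"tz": 0.03,"rx": 0,"ry": 0,"rz": 0,"fingers": 0.35},{"tx": 0,"ty": 0,"tz": 0.015,"rx": 0,"ry": 0,"rz": 0,"fingers": 0.35},{"tx": 0,"ty": 0,"tz": 0,"rx": 0,"ry": 0,"rz": 0,"fingers": 0.35},{"tx": 0,"ty": 0,"tz": 0,"rx": 0,"ry": 0,"rz": 0,"fingers": 0.35}]}}

```text
t: 20.6
eef_pos: [0.6647, -0.0008, 0.0265]
ee_rot: [-2.135, -2.301, 0.002]
ft_force: [-0.3, -1.1, -0.4]
opening: 0.0408
grasp_force: 61.1
```

Call:
{"method": "arm_command", "body": {"plan": [{"tx": 0,"ty": 0.002,"tz": 0.005,"rx": 0,"ry": 0,"rz": 0,"fingers": 0.35},{"tx": 0,"ty": 0,"tz": 0.002,"rx": 0,"ry": 0,"rz": 0,"fingers": 0.35},{"tx": 0,"ty": 0,"tz": 0.001,"rx": 0,"ry": 0,"rz": 0,"fingers": 0.35},{"tx": 0,"ty": 0,"tz": 0,"rx": 0,"ry": 0,"rz": 0,"fingers": 0.35},{"tx": 0,"ty": 0,"tz": 0,"rx": 0,"ry": 0,"rz": 0,"fingers": 0.35},{"tx": 0,"ty": 0,"tz": 0,"rx": 0,"ry": 0,"rz": 0,"fingers": 0.35}]}}

```text
t: 21.1
eef_pos: [0.6681, -0.0009, 0.0198]
ee_rot: [2.136, 2.303, 0.001]
ft_force: [0.2, 0.3, -0.5]
opening: 0.041
grasp_force: 61.1
```

Call:
{"method": "arm_command", "body": {"plan": [{"tx": 0,"ty": 0,"tz": 0.001,"rx": 0,"ry": 0,"rz": 0,"fingers": 0.35},{"tx": 0,"ty": 0,"tz": 0.0008,"rx": 0,"ry": 0,"rz": 0,"fingers": 0.35},{"tx": 0,"ty": 0,"tz": 0,"rx": 0,"ry": 0,"rz": 0,"fingers": 0.35},{"tx": 0,"ty": 0,"tz": 0,"rx": 0,"ry": 0,"rz": 0,"fingers": 0.35}]}}

```text
t: 21.43
eef_pos: [0.6681, -0.0009, 0.018]
ee_rot: [2.136, 2.303, 0.0]
ft_force: [-1.2, -0.4, 2.9]
opening: 0.0409
grasp_force: 61.4
```

Call:
{"method": "arm_command", "body": {"plan": [{"tx": 0,"ty": 0,"tz": 0,"rx": 0,"ry": 0,"rz": 0,"fingers": 0.61},{"tx": 0,"ty": 0,"tz": 0,"rx": 0,"ry": 0,"rz": 0,"fingers": 0.61},{"tx": 0,"ty": 0,"tz": 0,"rx": 0,"ry": 0,"rz": 0,"fingers": 0.61},{"tx": 0,"ty": 0,"tz": 0,"rx": 0,"ry": 0,"rz": 0,"fingers": 0.61},{"tx": 0,"ty": 0,"tz": -0.03,"rx": 0,"ry": 0,"rz": 0,"fingers": 0.61},{"tx": 0,"ty": 0,"tz": -0.04,"rx": 0,"ry": 0,"rz": 0,"fingers": 0.61},{"tx": 0,"ty": 0,"tz": -0.03,"rx": 0,"ry": 0,"rz": 0.075,"fingers": 0.4},{"tx": 0.021,"ty": -0.0294,"tz": 0,"rx": 0,"ry": 0,"rz": 0,"fingers": 0.4},{"tx": 0.021,"ty": -0.0294,"tz": 0,"rx": 0,"ry": 0,"rz": 0,"fingers": 0.4},{"tx": 0.021,"ty": -0.0294,"tz": 0,"rx": 0,"ry": 0,"rz": 0,"fingers": 0.4},{"tx": 0.021,"ty": -0.0294,"tz": 0,"rx": 0,"ry": 0,"rz": 0,"fingers": 0.4},{"tx": 0.021,"ty": -0.0294,"tz": 0,"rx": 0,"ry": 0,"rz": 0,"fingers": 0.4}]}}

```text
t: 22.43
eef_pos: [0.5194, 0.1049, 0.1177]
ee_rot: [2.222, 2.221, 0.001]
ft_force: [-0.3, 0.5, -0.3]
opening: 0.0339
grasp_force: 0.0
```

Call:
{"method": "arm_command", "body": {"plan": [{"tx": 0.021,"ty": -0.0294,"tz": 0,"rx": 0,"ry": 0,"rz": 0,"fingers": 0.4},{"tx": 0.021,"ty": -0.0294,"tz": 0,"rx": 0,"ry": 0,"rz": 0,"fingers": 0.4},{"tx": 0.021,"ty": -0.0294,"tz": 0,"rx": 0,"ry": 0,"rz": 0,"fingers": 0.4},{"tx": 0,"ty": 0,"tz": 0.04,"rx": 0,"ry": 0,"rz": 0,"fingers": 0.4},{"tx": 0,"ty": 0,"tz": 0.03,"rx": 0,"ry": 0,"rz": 0,"fingers": 0.4},{"tx": 0,"ty": 0,"tz": 0,"rx": 0,"ry": 0,"rz": 0,"fingers": 0.4},{"tx": 0,"ty": 0,"tz": 0,"rx": 0,"ry": 0,"rz": 0,"fingers": 0.4},{"tx": 0,"ty": 0,"tz": 0,"rx": 0,"ry": 0,"rz": 0,"fingers": 0.4}]}}

```text
t: 23.1
eef_pos: [0.4336, 0.1671, 0.0483]
ee_rot: [2.221, 2.22, 0.002]
ft_force: [-0.2, -0.5, 0.7]
opening: 0.0341
grasp_force: 0.0
```

```bash
python3 - <<'E'
from h import *
s=sense();print(s['eef_pos'],s['ee_rot'],s['opening'])
P={}
for n in('top','side'):
    p,d=snap(n);C=cloud(n,d);P[n]=p
    print(n,fit(C,(.668,-.001),.032,.085,.03))
a=cv2.resize(P['top'][110:290,180:310],None,fx=3.2,fy=3.2);b=cv2.resize(P['side'][90:240,190:310],(460,576));
cv2.imwrite('pics/m5.png',np.hstack([a[:576,:330],b])[:,:,::-1])
E
```

```text
[0.43361996 0.16711844 0.04825554] [2.22130725e+00 2.22049463e+00 1.53632916e-03] 0.03410820510020314
top [ 1.020e+02  6.668e-01 -6.000e-04  2.220e-02  6.669e-01 -3.000e-04
  3.880e-02  4.330e-02]
side [ 1.270e+02  6.671e-01 -7.000e-04  2.340e-02  6.682e-01 -1.500e-03
  3.830e-02  4.160e-02]
```

View pics/m5.png

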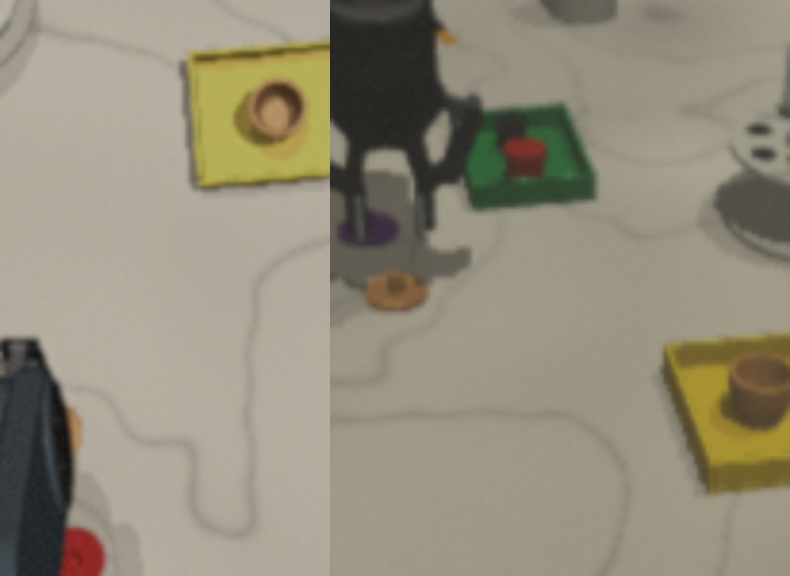

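Call:
{"method": "arm_command", "body": {"plan": [{"tx": 0,"ty": 0,"tz": 0.025,"rx": 0,"ry": 0,"rz": 0,"fingers": 0.4},{"tx": 0,"ty": 0,"tz": 0.0155,"rx": 0,"ry": 0,"rz": 0,"fingers": 0.4},{"tx": 0,"ty": 0,"tz": 0,"rx": 0,"ry": 0,"rz": 0,"fingers": 0.4},{"tx": 0,"ty": 0,"tz": 0,"rx": 0,"ry": 0,"rz": 0,"fingers": 0.0},{"tx": 0,"ty": 0,"tz": 0,"rx": 0,"ry": 0,"rz": 0,"fingers": 0.0},{"tx": 0,"ty": 0,"tz": 0,"rx": 0,"ry": 0,"rz": 0,"fingers": 0.0},{"tx": 0,"ty": 0,"tz": 0,"rx": 0,"ry": 0,"rz": 0,"fingers": 0.0},{"tx": 0,"ty": 0,"tz": 0,"rx": 0,"ry": 0,"rz": 0,"fingers": 0.0},{"tx": 0,"ty": 0,"tz": 0,"rx": 0,"ry": 0,"rz": 0,"fingers": 0.0}]}}

```text
t: 23.95
eef_pos: [0.4336, 0.1672, 0.0084]
ee_rot: [2.22, 2.22, 0.003]
ft_force: [0.2, -1.6, 7.4]
opening: 0.0074
grasp_force: 59.0
```

Call:
{"method": "arm_command", "body": {"plan": [{"tx": 0,"ty": 0,"tz": -0.01,"rx": 0,"ry": 0,"rz": 0,"fingers": 0.0},{"tx": 0,"ty": 0,"tz": -0.02,"rx": 0,"ry": 0,"rz": 0,"fingers": 0.0},{"tx": 0,"ty": 0,"tz": -0.03,"rx": 0,"ry": 0,"rz": 0,"fingers": 0.0},{"tx": 0,"ty": 0,"tz": -0.03,"rx": 0,"ry": 0,"rz": 0,"fingers": 0.0},{"tx": 0,"ty": 0,"tz": 0,"rx": 0,"ry": 0,"rz": 0,"fingers": 0.0},{"tx": 0,"ty": 0,"tz": 0,"rx": 0,"ry": 0,"rz": 0,"fingers": 0.0}]}}

```text
t: 24.45
eef_pos: [0.4338, 0.1675, 0.0992]
ee_rot: [2.219, 2.22, 0.006]
ft_force: [0.2, -0.2, -1.1]
opening: 0.0075
grasp_force: 58.6
```

```bash
python3 - <<'E'
from h import *
s=sense();e=s['eef_pos'];print(e,s['opening'],s['grasp_force'])
p,d=snap('side');C=cloud('side',d)
m=(np.hypot(C[...,0]-e[0],C[...,1]-e[1])<.032)&(C[...,2]>.06)&(C[...,2]<e[2]+.0)
print(fit(C,e,e[2]-.03,e[2]-.001,.032))
v,u=np.where(m);u0,v0=int(np.median(u)),int(np.median(v))
cv2.imwrite('pics/s6.png',cv2.resize(p[v0-30:v0+20,u0-30:u0+30],None,fx=10,fy=10,interpolation=cv2.INTER_CUBIC)[:,:,::-1])
E
```

```text
[0.43384658 0.16746299 0.09920471] 0.0074925874838666934 58.644347190856934
[1.070e+02 4.340e-01 1.665e-01 2.380e-02 4.345e-01 1.602e-01 9.520e-02
 9.720e-02]
```

View pics/s6.png

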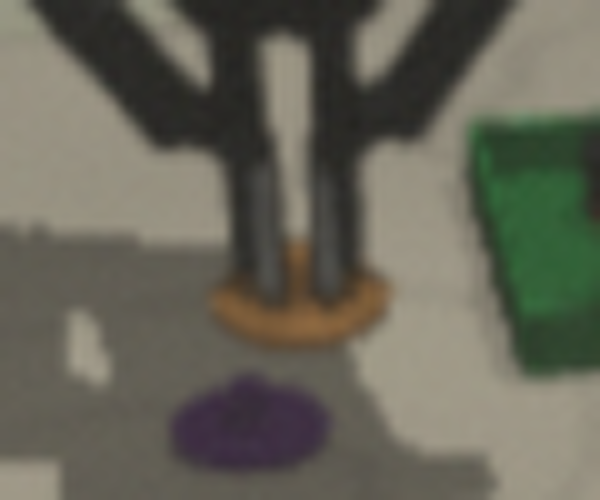

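Call:
{"method": "arm_command", "body": {"plan": [{"tx": -0.0209,"ty": 0.0292,"tz": 0,"rx": 0,"ry": 0,"rz": 0,"fingers": 0.0},{"tx": -0.0209,"ty": 0.0292,"tz": 0,"rx": 0,"ry": 0,"rz": 0,"fingers": 0.0},{"tx": -0.0209,"ty": 0.0292,"tz": 0,"rx": 0,"ry": 0,"rz": 0,"fingers": 0.0},{"tx": -0.0209,"ty": 0.0292,"tz": 0,"rx": 0,"ry": 0,"rz": 0,"fingers": 0.0},{"tx": -0.0209,"ty": 0.0292,"tz": 0,"rx": 0,"ry": 0,"rz": 0,"fingers": 0.0},{"tx": -0.0209,"ty": 0.0292,"tz": 0,"rx": 0,"ry": 0,"rz": 0,"fingers": 0.0},{"tx": -0.0209,"ty": 0.0292,"tz": 0,"rx": 0,"ry": 0,"rz": 0,"fingers": 0.0},{"tx": -0.0209,"ty": 0.0292,"tz": 0,"rx": 0,"ry": 0,"rz": 0,"fingers": 0.0},{"tx": 0,"ty": 0,"tz": 0,"rx": 0,"ry": 0,"rz": 0,"fingers": 0.0},{"tx": 0,"ty": 0,"tz": 0.02,"rx": 0,"ry": 0,"rz": 0,"fingers": 0.0},{"tx": 0,"ty": 0,"tz": 0,"rx": 0,"ry": 0,"rz": 0,"fingers": 0.0},{"tx": 0,"ty": 0,"tz": 0,"rx": 0,"ry": 0,"rz": 0,"fingers": 0.0}]}}

```text
t: 25.5
eef_pos: [0.6635, 0.0004, 0.0741]
ee_rot: [-2.218, -2.217, 0.006]
ft_force: [0.2, 0.8, 0.7]
opening: 0.0071
grasp_force: 58.7
```

```bash
python3 - <<'E'
from h import *
s=sense();e=s['eef_pos'];print(e,s['ee_rot'])
p,d=snap('side');C=cloud('side',d)
print('lid',fit(C,e,e[2]-.015,e[2]-.001,.032),'cruc',fit(C,e,.03,.046,.032))
E
```

```text
[6.63537263e-01 4.16919549e-04 7.41137889e-02] [-2.217546   -2.21707198  0.00639442]
lid [ 1.320e+02  6.644e-01 -2.000e-04  2.450e-02  6.618e-01 -6.900e-03
  6.980e-02  7.140e-02] cruc [ 1.450e+02  6.682e-01 -1.400e-03  2.290e-02  6.675e-01 -3.300e-03
  3.660e-02  4.140e-02]
```

Call:
{"method": "arm_command", "body": {"plan": [{"tx": 0,"ty": 0,"tz": 0.01,"rx": 0,"ry": 0,"rz": 0,"fingers": 0.0},{"tx": 0,"ty": 0,"tz": 0,"rx": 0,"ry": 0,"rz": 0,"fingers": 0.0},{"tx": 0,"ty": 0,"tz": 0,"rx": 0,"ry": 0,"rz": 0,"fingers": 0.0},{"tx": 0,"ty": 0,"tz": 0,"rx": 0,"ry": 0,"rz": 0,"fingers": 0.0},{"tx": 0,"ty": 0,"tz": 0,"rx": 0,"ry": 0,"rz": 0,"fingers": 0.0}]}}

```text
t: 25.97
eef_pos: [0.6665, 0.0001, 0.0675]
ee_rot: [2.221, 2.221, 0.001]
ft_force: [0.5, 0.0, -0.3]
opening: 0.0074
grasp_force: 58.7
```

```bash
python3 - <<'E'
from h import *
s=sense();e=s['eef_pos'];print(e,s['ee_rot'])
for n in('side','top'):
    p,d=snap(n);C=cloud(n,d)
    print(n,'lid',fit(C,e,e[2]-.015,e[2]-.001,.032),'cruc',fit(C,e,.03,.046,.032))
E
```

```text
[6.66526018e-01 9.51380698e-05 6.74961941e-02] [2.22068001e+00 2.22123103e+00 7.36769201e-04]
side lid [ 1.290e+02  6.664e-01  4.000e-04  2.400e-02  6.648e-01 -7.300e-03
  6.300e-02  6.510e-02] cruc [ 1.130e+02  6.692e-01 -1.600e-03  2.310e-02  6.667e-01 -8.100e-03
  3.680e-02  4.140e-02]
top lid None cruc None
```

Call:
{"method": "arm_command", "body": {"plan": [{"tx": -0.0007,"ty": 0.0011,"tz": 0.008,"rx": 0,"ry": 0,"rz": 0,"fingers": 0.0},{"tx": 0,"ty": 0,"tz": 0.006,"rx": 0,"ry": 0,"rz": 0,"fingers": 0.0},{"tx": 0,"ty": 0,"tz": 0.003,"rx": 0,"ry": 0,"rz": 0,"fingers": 0.0},{"tx": 0,"ty": 0,"tz": 0,"rx": 0,"ry": 0,"rz": 0,"fingers": 0.0},{"tx": 0,"ty": 0,"tz": 0,"rx": 0,"ry": 0,"rz": 0,"fingers": 0.0},{"tx": 0,"ty": 0,"tz": 0,"rx": 0,"ry": 0,"rz": 0,"fingers": 0.0}]}}

```text
t: 26.57
eef_pos: [0.6673, -0.0007, 0.0498]
ee_rot: [-2.221, -2.221, 0.0]
ft_force: [0.2, 0.2, -1.0]
opening: 0.0072
grasp_force: 58.7
```

Call:
{"method": "arm_command", "body": {"plan": [{"tx": 0,"ty": 0,"tz": 0.0008,"rx": 0,"ry": 0,"rz": 0,"fingers": 0.0},{"tx": 0,"ty": 0,"tz": 0.0005,"rx": 0,"ry": 0,"rz": 0,"fingers": 0.0},{"tx": 0,"ty": 0,"tz": 0,"rx": 0,"ry": 0,"rz": 0,"fingers": 0.0},{"tx": 0,"ty": 0,"tz": 0,"rx": 0,"ry": 0,"rz": 0,"fingers": 0.0}]}}

```text
t: 26.9
eef_pos: [0.6674, -0.0007, 0.0487]
ee_rot: [2.221, 2.222, -0.0]
ft_force: [0.8, 0.2, -1.0]
opening: 0.0068
grasp_force: 58.6
```

Call:
{"method": "arm_command", "body": {"plan": [{"tx": 0,"ty": 0,"tz": 0.0005,"rx": 0,"ry": 0,"rz": 0,"fingers": 0.0},{"tx": 0,"ty": 0,"tz": 0.0004,"rx": 0,"ry": 0,"rz": 0,"fingers": 0.0},{"tx": 0,"ty": 0,"tz": 0,"rx": 0,"ry": 0,"rz": 0,"fingers": 0.0},{"tx": 0,"ty": 0,"tz": 0,"rx": 0,"ry": 0,"rz": 0,"fingers": 0.0}]}}

```text
t: 27.23
eef_pos: [0.6675, -0.0007, 0.0486]
ee_rot: [2.221, 2.221, 0.0]
ft_force: [-1.3, 1.3, 5.1]
opening: 0.007
grasp_force: 59.2
```

Call:
{"method": "arm_command", "body": {"plan": [{"tx": 0,"ty": 0,"tz": 0,"rx": 0,"ry": 0,"rz": 0,"fingers": 0.2},{"tx": 0,"ty": 0,"tz": 0,"rx": 0,"ry": 0,"rz": 0,"fingers": 0.4},{"tx": 0,"ty": 0,"tz": 0,"rx": 0,"ry": 0,"rz": 0,"fingers": 0.4},{"tx": 0,"ty": 0,"tz": 0,"rx": 0,"ry": 0,"rz": 0,"fingers": 0.4},{"tx": 0,"ty": 0,"tz": -0.02,"rx": 0,"ry": 0,"rz": 0,"fingers": 0.4},{"tx": 0,"ty": 0,"tz": -0.04,"rx": 0,"ry": 0,"rz": 0,"fingers": 0.4},{"tx": 0,"ty": 0,"tz": -0.04,"rx": 0,"ry": 0,"rz": 0,"fingers": 0.4},{"tx": 0,"ty": -0.04,"tz": -0.01,"rx": 0,"ry": 0,"rz": 0,"fingers": 0.4},{"tx": 0,"ty": -0.04,"tz": 0,"rx": 0,"ry": 0,"rz": 0,"fingers": 0.4},{"tx": 0,"ty": -0.04,"tz": 0,"rx": 0,"ry": 0,"rz": 0,"fingers": 0.4},{"tx": 0,"ty": -0.04,"tz": 0,"rx": 0,"ry": 0,"rz": 0,"fingers": 0.4},{"tx": 0,"ty": 0,"tz": 0,"rx": 0,"ry": 0,"rz": 0,"fingers": 0.4}]}}

```text
t: 28.23
eef_pos: [0.4934, 0.002, 0.1558]
ee_rot: [-2.209, -2.21, 0.017]
ft_force: [-1.9, 0.6, -0.9]
opening: 0.0338
grasp_force: 0.0
```

```bash
python3 - <<'E'
from h import *
s=sense();print(s['eef_pos'])
P={}
for n in('top','side'):
    p,d=snap(n);C=cloud(n,d);P[n]=p
    for q,xy,z in(('lid',(.667,-.001),.039),('knob',(.667,-.001),.05),('cr',(.667,-.001),.012),('vial',(.523,-.361),.05),('red',(.537,.322),.028),('black',(.53,.381),.025)):
        print(n,q,fit(C,xy,z,.085 if q!='cr' else .036,.03))
a=cv2.resize(P['top'][80:240,80:460],None,fx=2,fy=2);b=cv2.resize(P['side'][150:230,240:340],None,fx=3,fy=3)
b=cv2.copyMakeBorder(b,0,0,0,a.shape[1]-b.shape[1],cv2.BORDER_CONSTANT)
cv2.imwrite('pics/f7.png',np.vstack([a,b])[:,:,::-1])
E
```

```text
[0.49343942 0.00198575 0.15581251]
top lid [3.250e+02 6.663e-01 1.000e-04 2.410e-02 6.657e-01 1.000e-04 4.400e-02
 5.770e-02]
top knob [ 2.400e+01  6.625e-01 -3.000e-04  4.100e-03  6.652e-01  4.000e-04
  5.700e-02  6.110e-02]
top cr None
top vial [ 9.800e+01  5.207e-01 -3.606e-01  1.200e-02  5.216e-01 -3.595e-01
  6.370e-02  6.750e-02]
top red [1.830e+02 5.365e-01 3.224e-01 1.830e-02 5.369e-01 3.222e-01 3.550e-02
 3.890e-02]
top black [1.020e+02 5.298e-01 3.813e-01 1.350e-02 5.291e-01 3.810e-01 3.010e-02
 3.370e-02]
side lid [ 1.990e+02  6.671e-01  4.000e-04  2.440e-02  6.669e-01 -4.000e-03
  4.440e-02  5.790e-02]
side knob [ 2.400e+01  6.677e-01 -8.000e-04  7.200e-03  6.674e-01 -1.900e-03
  5.670e-02  5.860e-02]
side cr [ 1.110e+02  6.673e-01 -7.400e-03  2.100e-02  6.648e-01 -1.610e-02
  2.540e-02  3.520e-02]
side vial [ 1.910e+02  5.232e-01 -3.624e-01  1.190e-02  5.231e-01 -3.648e-01
  6.360e-02  6.540e-02]
side red [3.700e+01 5.348e-01 3.237e-01 1.980e-02 5.304e-01 3.191e-01 3.520e-02
 3.790e-02]
side black [3.100e+01 5.313e-01 3.799e-01 1.340e-02 5.288e-01 3.776e-01 3.090e-02
 3.280e-02]
```

View pics/f7.png

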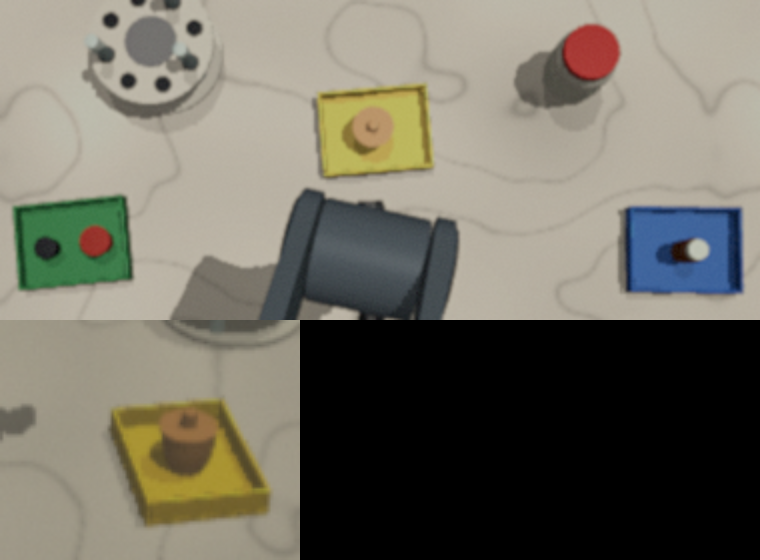

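Everything is in place: both stoppers in the green tray, the vial in the blue tray, and the crucible in the yellow tray with its lid level (top of disc 44 mm) and centred within about 1 mm. The arm is clear.

```bash
python3 -c "
from station import *
print(finish_job())"
```

```text
the job is handed in; nothing more can be done
None
```

The job is handed in at about 28 s: both stoppers stand in the green tray, the vial in the blue tray, and the crucible in the yellow tray with its lid squarely on, knob up; the arm never touched the jar, rack or look-alike lids.

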